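# Load the spray jig and hold up its overspray guard

## Robot

A 7-joint arm with a two-finger parallel gripper is mounted at the origin on the work surface. World frame = base frame: x ahead of the robot, y to its left, z up, the work surface at z = 0. Lengths are in m, angles in rad, forces in N, time in s.
With the tool pointing down it reaches from about 0.425 to 0.875 m from the base axis. Payload 4.7 kg.
Tool frame: the origin (TCP) lies at the very end of the fingers, on their centre line; the grasp point (between the pads) lies 19 mm behind it; z points along the fingers, y is the line along which they close (so a half turn about z gives the same grasp; the last joint's range is limited). The gripper opens to 87 mm and grips with 3 to 60 N. Pads are 19 mm wide; open, the fingers measure 117 mm over their backs; the gripper's body (75 mm by 190 mm) begins 51 mm behind the grasp point.
Start: joints at [1.297, 0.321, -0.07, 1.45, 0.023, 1.371, -0.057], TCP at [0.184, -0.623, 0.223] pointing down, gripper open.
Joint ranges: [-2.86, 2.86], [-0.3, 2.09], [-1.38, 1.24], [0.06, 2.45], [-1.56, 4.7], [0.09, 2.05], [-2.69, 2.69]. Speed limits (rad/s): [2.57, 2.57, 3.14, 3.14, 3.14, 3.14, 3.14].

## Interface

Orientations are given as a rotation vector (axis times angle).
In Python, from bench import ctrl, get_image, job gives the robot as it stands.
- The arm moves only by the shell command python3 -m crank 'ROWS' [FORCE]. ROWS is JSON, a list that holds one entry, the list of rows, each a list of 5 numbers: the shift along the tool's x, y, z in mm, then the turn about the tool's z in rad, then the closure, from -1 (fully open) to 1 (shut), so that 0 is half open. A call has 1 to 10 rows; each row shifts and turns the commanded pose from where the row before left it, along the tool's axes as they then stand; what a row does not reach is not made up. A row lasts 1/12 s, in which the tool goes at most 41.7 mm and 7.16 degrees, less where a joint would pass 70% of its speed; a pose out of reach is approached as far as the arm can. A call with a gripper value outside its range is refused whole. The fingers move at their own pace and stop on an object; FORCE is the grip in N (left out, the last holds). Time passes only in rows, so rows that do not move let the fingers close. It gives the time, the measured TCP pose, the force, the opening and the grip force at its end, in the units of the state.
- ctrl.get_state(): the state, without advancing time (a new reading comes with each control period).
- get_image(name): name is "side" or "top" or "wrist"; returns a dict with "pixels" (384x512x3 uint8, red, green, blue), "fx", "fy", "cx", "cy" (pixels), "k1" (the pictures are not rectified: a ray, as slopes to the right and down, at radius r is drawn at 1 + k1 r^2 times it, then the intrinsics apply), "T" (4x4, takes a point from camera to world coordinates); the wrist camera has in their place "T_tool_cam" (4x4, takes a point from camera to tool coordinates, whose origin is the TCP and whose axes are the flange's). Camera axes: x right, y down, z forward; pixel columns grow to the right and rows downward; lengths in m; the calibration is good to about 2 mm. A picture is of the moment at which its call begins: read the wrist's pose just before it. There is no depth.
- job.close_job(): hands the job in; it is judged then, once.
The state is a dict: "time": time; "joint_positions": joint angles; "qd": joint speeds; "joint_torque": joint torques, N m; "position": TCP position; "tool_rot": TCP orientation; "ft_force": force on the tool from outside, world axes, zero at the start; "torque": the same for the moment, N m; "grip_width": opening from 0.0 (shut) to 1.0 (fully open); "grip_force": force on a finger pad.
Only numpy, scipy, OpenCV 4.12 (cv2) and the standard library are available. Lean on these libraries where they do the work, as an engineer would, in place of code of your own. Each camera call takes 0.05 s, during which the arm holds its last target. There are 200 camera calls.

## Task

Lay the three loose wooden blanks flat in the three round pockets of the spray jig's board, one in each. Then take the jig's metal guard by the round bar at its free edge, swing it up until it leans at the same angle as the pointer arm at the end of its hinge, and finish while holding it there by the bar (it falls back down if let go). Leave the pointer, the jar, the cup and the two steel weights as they are.

Things in the scene. Friction and masses are not known exactly. Their poses are not given: they have to be found in the camera images.
- blank1_center (a point): Centre (half-way up) of a loose wooden blank: a plain disc 44 mm in diameter and 18 mm thick, about 25 g, lying flat on the table to the right of the jig. The three blanks are alike; any may go in any pocket.
- blank2_center (a point): Centre of the second wooden blank, same as the first.
- blank3_center (a point): Centre of the third wooden blank, same as the first.
- pocket1 (a point): Centre of the mouth of the first round pocket (the one nearest the robot), level with the board's top, 12 mm above the table. A pocket is 54 mm across and 6 mm deep with a flat floor (darker cork lining), so a seated blank stands 12 mm out of the board. The plywood board is 210 mm (along the row) by 80 mm. Axes are those of the jig, which is fixed to the table: x along the row and along the hinge, away from the robot; y across, from the board towards the guard; z up.
- pocket2 (a point): The same for the middle pocket, 66 mm further along the row.
- pocket3 (a point): The same for the far pocket, another 66 mm along.
- hinge_mid (a point): Middle of the guard's hinge line, fixed, with the jig's axes: the hinge runs along its x, 35 mm above the table, 85 mm to the +y side of the row of pockets. Hinge blocks at its two ends rise to 43 mm above the table.
- guard (a joint): Angle of the guard about its hinge, rad: 0 is lying level on the side away from the pockets (its start, on a rest), growing as its free edge rises, up to 1.4. It swings freely and falls back to 0 unless held; about 0.4 kg, some 2 N at the bar. The guard is an aluminium sheet 170 mm along the hinge that reaches from 13 to 178 mm from the hinge line, 5 mm thick.
- bar_center (a point): Middle of the guard's round grip bar, 12 mm in diameter, parallel to the hinge line and 235 mm from it, beyond the sheet's free edge, with 54 mm clear between bar axis and sheet. The bar is carried by two side arms 130 mm apart (inside) and swings with the guard; 35 mm above the table when the guard lies down. Its y axis points from the hinge line outward along the guard.
- pointer (a joint): Angle of the pointer arm, rad, measured just as the guard's angle: the guard is to have this value. It differs from start to start and is held by a tight screw.
- pointer_tip (a point): Tip of the pointer: the centre of a small disc 20 mm in diameter at the end of a flat dark steel arm that turns on the hinge line beside the guard, at the far end of the hinge (122 mm beyond hinge_mid along x), tip 190 mm from the hinge line. A thin upright wire arc with ticks stands just beyond it. Its y axis points from the hinge line along the arm.
- jar: Closed amber glass jar with a black lid, 44 mm across, 70 mm tall, standing beyond the jig; origin at the centre of its underside. To be left alone.
- cup: Small steel cup, 48 mm across, 40 mm tall, standing beyond the jig; origin at the centre of its underside. To be left alone.
- weight1: Dark steel bar 130 x 22 x 14 mm (a stencil weight) lying on the table beyond the blanks; origin at the centre of its underside, x along its length. To be left alone.
- weight2: Second such steel bar, lying on the table to the left of the jig, beyond the guard. To be left alone.

How it is judged:
By the outcome, as a careful person would: the job done as asked, in the order asked, and still so for the second after the job is handed in, while the arm keeps its last pose, push and grip.
It also fails if it takes over 64 s, if anything falls off the work surface, if the arm or the gripper's body presses on something with over 40 N, if the wrist force passes 120 N, or if a joint passes its speed limit or range.

## Working session

There is one attempt and no reset: what is moved stays moved. The work goes in short steps, Python scripts to look and compute and a shell command to move; the robot and the scene stay as the last step left them, time stands still between calls to the robot, and variables do not carry over. Pictures are saved under pics/ and viewed, at most 10 in all, crops included, and the job is handed in when it is done.

```bash
mkdir -p pics; ls
python3 - <<'E'
from bench import ctrl,get_image
import cv2,numpy as np
s=ctrl.get_state();print({k:np.round(v,3).tolist() for k,v in s.items()})
for n in("side","top"):
    d=get_image(n);cv2.imwrite(f"pics/{n}0.png",cv2.resize(d["pixels"][:,:,::-1],(800,600),interpolation=cv2.INTER_CUBIC))
    print(n,d["fx"],d["fy"],d["cx"],d["cy"],d["k1"],np.round(d["T"],3).tolist())
d=get_image("wrist");print(d["T_tool_cam"],d["fx"],d["k1"])
E
```

```text
pics
{'time': 0.0, 'joint_positions': [1.297, 0.322, -0.07, 1.452, 0.023, 1.371, -0.057], 'qd': [-0.001, -0.0, -0.001, 0.001, 0.001, 0.001, -0.001], 'joint_torque': [-0.0, -49.129, -0.404, -31.253, -0.064, 0.044, 0.0], 'position': [0.184, -0.623, 0.221], 'tool_rot': [-3.107, -0.45, 0.001], 'ft_force': [-0.198, -0.151, -1.338], 'torque': [0.021, -0.019, 0.011], 'grip_force': 0.0, 'grip_width': 1.003}
side 368.3699696541213 368.3699696541213 251.70514345614836 193.05967039196753 -0.024663950223452816 [[-0.716, -0.451, 0.532, 0.01], [-0.697, 0.483, -0.529, 0.625], [-0.018, -0.75, -0.661, 0.817], [0.0, 0.0, 0.0, 1.0]]
top 428.73620209515667 428.73620209515667 252.2418544582953 192.95512649305778 0.04125996542956011 [[0.001, -0.989, 0.145, 0.481], [-1.0, -0.003, -0.017, 0.037], [0.018, -0.145, -0.989, 1.064], [0.0, 0.0, 0.0, 1.0]]
[[-4.80426687e-04 -9.53495659e-01 -3.01406367e-01  8.39726945e-02]
 [ 9.99999868e-01 -4.03955598e-04 -3.16040818e-04 -1.28540719e-03]
 [ 1.79588759e-04 -3.01406479e-01  9.53495727e-01 -1.61735687e-01]
 [ 0.00000000e+00  0.00000000e+00  0.00000000e+00  1.00000000e+00]] 332.258216046156 0.015076439136180193
```

View pics/side0.png

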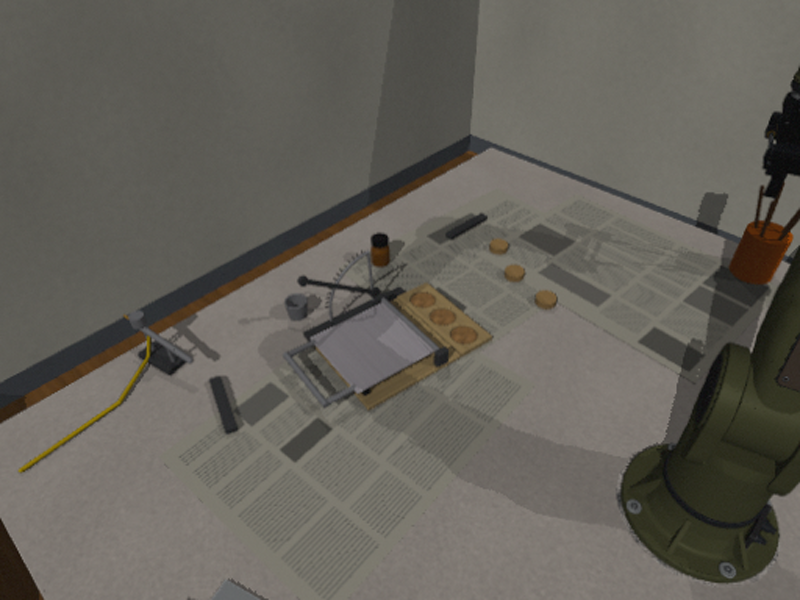

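View pics/top0.png

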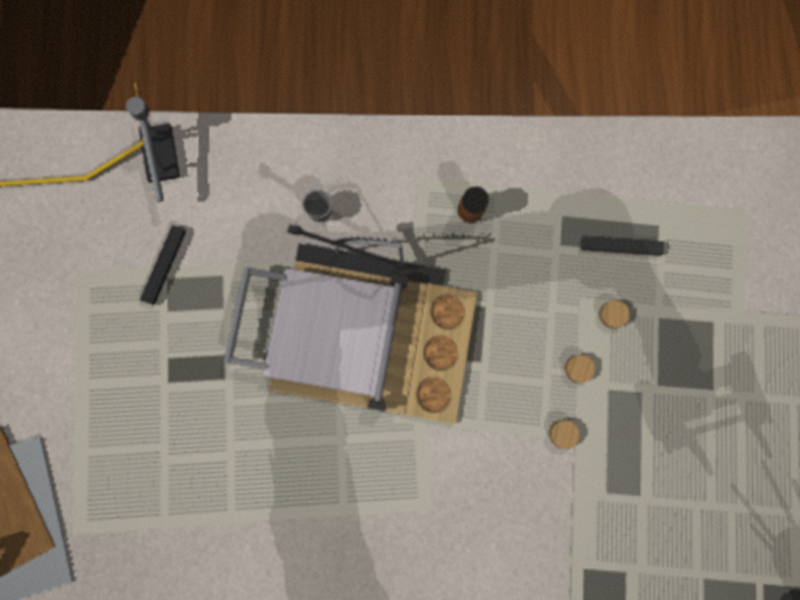

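The side view shows the pockets at (423,298), (441,317), (464,335), the blanks at (499,246), (515,272), (546,299) and the pointer tip at (303,281). The top view has pockets (448,311), (441,352), (434,394), blanks (615,314), (580,368), (565,433), the tip at (294,230) and bar ends at (248,272), (230,362).

```bash
cat > h.py <<'E'
import numpy as np,cv2
from scipy.spatial.transform import Rotation as R
from scipy.optimize import least_squares
from bench import ctrl,get_image
def grab(name):
    s=ctrl.get_state();d=get_image(name)
    if name=="wrist":
        T=np.eye(4);T[:3,:3]=R.from_rotvec(s["tool_rot"]).as_matrix();T[:3,3]=s["position"];d["T"]=T@np.array(d["T_tool_cam"])
    d["T"]=np.array(d["T"]);return d
def ray(d,u,v):
    a=cv2.undistortPoints(np.array([[[u,v]]],float),np.array([[d["fx"],0,d["cx"]],[0,d["fy"],d["cy"]],[0,0,1]]),np.array([d["k1"],0,0,0.]))[0,0]
    r=d["T"][:3,:3]@[a[0],a[1],1];return d["T"][:3,3],r/np.linalg.norm(r)
def tri(*rays):
    A=sum(np.eye(3)-np.outer(r,r) for o,r in rays);b=sum((np.eye(3)-np.outer(r,r))@o for o,r in rays)
    p=np.linalg.solve(A,b);return p,max(np.linalg.norm(np.cross(p-o,r)) for o,r in rays)
def atz(o_r,z):
    o,r=o_r;return o+r*(z-o[2])/r[2]
def big(U,V,s=1.5625,u0=0,v0=0): return (U+.5)/s-.5+u0,(V+.5)/s-.5+v0
def proj(d,p):
    c=np.linalg.inv(d["T"])@np.append(p,1);a=c[:2]/c[2];a=a*(1+d["k1"]*(a@a));return a*d["fx"]+[d["cx"],d["cy"]]
E
python3 - <<'E'
from h import *
S=grab("side");T=grab("top")
P={"p3":((423,298),(448,311)),"p2":((441,317),(441,352)),"p1":((464,335),(434,394)),
"b3":((499,246),(615,314)),"b2":((515,272),(580,368)),"b1":((546,299),(565,433)),
"tip":((303,281),(294,230)),"barfar":((288,352),(248,272)),"barnear":((326,402),(230,362)),"w1":((467,226),(622,246)),"w2":((224,405),(164,265)),"jar":((380,241),(475,195)),"cup":((295,300),(317,200))}
for k,(a,b) in P.items():
    p,e=tri(ray(S,*big(*a)),ray(T,*big(*b)));print(k,p.round(4),round(e,4))
for k,(a,b) in P.items(): 
    if k[0]in"pb": print(k,atz(ray(T,*big(*b)),.018 if k in("b1","b2","b3") else .008).round(4))
E
```

```text
p3 [ 0.6188 -0.0669  0.0171] 0.0009
p2 [ 0.5558 -0.0548  0.0102] 0.0007
p1 [ 0.489  -0.0442  0.0112] 0.0011
b3 [ 0.6154 -0.3316  0.0139] 0.0008
b2 [ 0.5293 -0.2725  0.0163] 0.0015
b1 [ 0.4299 -0.2459  0.0125] 0.001
tip [0.7154 0.1606 0.1462] 0.0011
barfar [0.6747 0.2433 0.0486] 0.0002
barnear [0.5381 0.2679 0.0419] 0.0008
w1 [ 0.7259 -0.3489  0.0115] 0.001
w2 [0.6923 0.3836 0.0064] 0.0018
jar [ 0.7926 -0.1086  0.0596] 0.004
cup [0.7901 0.1391 0.0414] 0.0023
p3 [ 0.6207 -0.0672  0.008 ]
p2 [ 0.5554 -0.0554  0.008 ]
p1 [ 0.4898 -0.0438  0.008 ]
b3 [ 0.6155 -0.3296  0.018 ]
b2 [ 0.5304 -0.2711  0.018 ]
b1 [ 0.431  -0.2438  0.018 ]
barfar [0.6826 0.2517 0.008 ]
barnear [0.5394 0.275  0.008 ]
```

```bash
cat >> h.py <<'E'
def go(x,y,z,yaw=-0.177):
    s=ctrl.get_state();M=R.from_rotvec(s["tool_rot"]).as_matrix();p=s["position"]
    cy=np.arctan2(M[1,0],M[0,0]);d=np.array([x,y,z])-p;dy=(yaw-cy+np.pi)%(2*np.pi)-np.pi
    print("pos",np.round(p,4),"yaw",round(cy,3),"tilt",np.round(M[:,2],3),"| shift now mm",np.round(M.T@d*1e3,1),"turn",round(-dy,3),end=" ")
    c=R.from_rotvec([0,0,dy]).as_matrix()@M;print("shift after turn",np.round(c.T@d*1e3,1))
E
python3 - <<'E'
from h import *
S=grab("side");print(atz(ray(S,*big(757,275)),0),atz(ray(S,*big(762,190)),.15),proj(S,np.array([.184,-.623,.22]))*1.5625)
go(.49,-.27,.15)
E
```

```text
[ 0.13416201 -0.65461174  0.        ] [ 0.21004676 -0.74294424  0.15      ] [768.36912562 186.22174381]
pos [ 0.1844 -0.6231  0.2222] yaw 0.288 tilt [-0.     0.001 -1.   ] | shift now mm [ 393.3 -251.8   72.3] turn 0.465 shift after turn [ 238.7 -401.4   72.4]
```

```bash
python3 -m crank '[[[0,0,-30,0,-1],[33,-21,0,0,-1],[33,-21,0,0,-1],[33,-21,0,0,-1],[33,-21,0,0,-1],[33,-21,0,0,-1],[33,-21,0,0,-1],[33,-21,0,0,-1],[33,-21,0,0,-1],[33,-21,0,0,-1]]]' 20
python3 -m crank '[[[33,-21,5,0,-1],[33,-21,10,0,-1],[30,-21,20,0,-1],[0,0,25,0.116,-1],[0,0,20,0.116,-1],[0,0,20,0.116,-1],[0,0,2,0.117,-1],[0,0,0,0,-1]]]'
python3 - <<'E'
from h import *
d=grab("wrist");go(.49,-.27,.15)
cv2.imwrite("pics/w1.png",cv2.resize(d["pixels"][:,:,::-1],(800,600),interpolation=cv2.INTER_CUBIC))
import pickle;pickle.dump(d,open("w1.pkl","wb"))
for p in([.431,-.2438,.018],[.5304,-.2711,.018],[.6155,-.33,.018]): print(proj(d,np.array(p))*1.5625)
E
```

```text
time: 1.13
position: [0.4165, -0.3561, 0.2528]
tool_rot: [3.108, 0.45, 0.0]
ft_force: [0.6, -0.7, 0.1]
grip_width: 1.0
grip_force: 0.0
time: 1.8
position: [0.4886, -0.2695, 0.1487]
tool_rot: [-3.128, 0.282, 0.005]
ft_force: [-1.5, -0.6, -0.5]
grip_width: 0.997
grip_force: 0.0
pos [ 0.4894 -0.2699  0.15  ] yaw -0.175 tilt [-0.001  0.001 -1.   ] | shift now mm [ 0.6 -0.   0. ] turn 0.002 shift after turn [ 0.6 -0.   0. ]
[389.2570538  381.50134004]
[403.04944095 215.61757042]
[486.97955315  27.32334022]
```

View pics/w1.png

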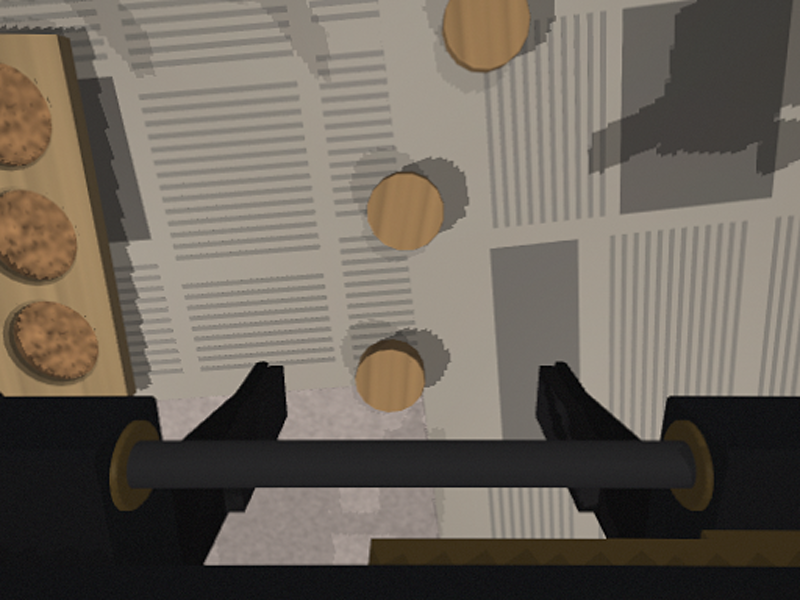

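The wrist view shows blanks at (390,380), (406,210) and (487,27), within a few pixels of the predictions. Pockets are at about (54,341) and (36,236).

Run:
```python
from h import *
import pickle;d=pickle.load(open("w1.pkl","rb"));T=grab("top")
for n,a,b,z in(("b1",(390,380),(565,433),.018),("b2",(406,210),(580,368),.018),("b3",(487,27),(615,314),.018),("p1",(54,341),(434,394),.006),("p2",(36,236),(441,352),.006)):
    p,e=tri(ray(d,*big(*a)),ray(T,*big(*b)));print(n,p.round(4),e.round(4),atz(ray(d,*big(*a)),z).round(4))
go(.4312,-.2438,.009)
```

```text
b1 [ 0.4311 -0.2442  0.016 ] 0.0002 [ 0.4321 -0.2443  0.018 ]
b2 [ 0.5315 -0.2732  0.0093] 0.0008 [ 0.5334 -0.2732  0.018 ]
b3 [ 0.6158 -0.3301  0.0169] 0.0002 [ 0.6158 -0.3299  0.018 ]
p1 [ 0.4907 -0.0435  0.0088] 0.0009 [ 0.4908 -0.041   0.006 ]
p2 [ 0.5555 -0.0557  0.0053] 0.0001 [ 0.5554 -0.0562  0.006 ]
pos [ 0.49   -0.2702  0.1509] yaw -0.174 tilt [ 0. -0. -1.] | shift now mm [-62.6 -15.8 141.9] turn 0.003 shift after turn [-62.6 -15.6 141.9]
```

```bash
python3 -m crank '[[[-31,-8,0,0,-1],[-31,-8,10,0,-1],[0,0,35,0,-1],[0,0,35,0,-1],[0,0,35,0,-1],[0,0,27,0,-1],[0,0,0,0,1],[0,0,0,0,1],[0,0,0,0,1],[0,0,0,0,1]]]' 20
python3 -m crank '[[[0,0,0,0,1],[0,0,0,0,1]]]'
python3 -c "
from h import *
go(.4312,-.244,.009);go(.4905,-.0434,.05)"
```

```text
time: 2.73
position: [0.4336, -0.2446, 0.0111]
tool_rot: [3.127, -0.277, 0.006]
ft_force: [-0.5, -0.9, -0.2]
grip_width: 0.78
grip_force: 0.0
time: 2.9
position: [0.4327, -0.2442, 0.0102]
tool_rot: [3.128, -0.278, 0.004]
ft_force: [0.6, 0.6, -0.4]
grip_width: 0.631
grip_force: 0.0
pos [ 0.4327 -0.2442  0.0102] yaw -0.177 tilt [ 0.002 -0.002 -1.   ] | shift now mm [-1.5  0.   1.2] turn -0.0 shift after turn [-1.5  0.   1.2]
pos [ 0.4327 -0.2442  0.0102] yaw -0.177 tilt [ 0.002 -0.002 -1.   ] | shift now mm [  21.7 -207.8  -40.1] turn -0.0 shift after turn [  21.7 -207.8  -40.1]
```

```bash
python3 -m crank '[[[0,0,0,0,1],[0,0,0,0,1],[0,0,0,0,1],[0,0,0,0,1]]]'
python3 -m crank '[[[0,0,-25,0,1],[0,0,-25,0,1],[5,-41,0,0,1],[5,-41,0,0,1],[5,-41,0,0,1],[5,-41,0,0,1],[2,-40,0,0,1],[0,0,0,0,1]]]'
python3 - <<'E'
from h import *
go(.4905,-.0434,.016)
d=grab("wrist");cv2.imwrite("pics/w2.png",cv2.resize(d["pixels"][:,:,::-1],(800,600),interpolation=cv2.INTER_CUBIC))
import pickle;pickle.dump(d,open("w2.pkl","wb"))
E
```

```text
time: 3.23
position: [0.432, -0.2438, 0.0092]
tool_rot: [3.129, -0.278, 0.001]
ft_force: [-1.5, 0.5, 4.9]
grip_width: 0.493
grip_force: 20.0
time: 3.9
position: [0.4907, -0.0368, 0.0589]
tool_rot: [-3.126, 0.259, -0.002]
ft_force: [-0.2, -0.2, -0.6]
grip_width: 0.494
grip_force: 20.0
pos [ 0.4907 -0.0368  0.0589] yaw -0.165 tilt [ 0.002  0.005 -1.   ] | shift now mm [ 0.9  6.8 42.9] turn 0.012 shift after turn [ 0.9  6.8 42.9]
```

View pics/w2.png

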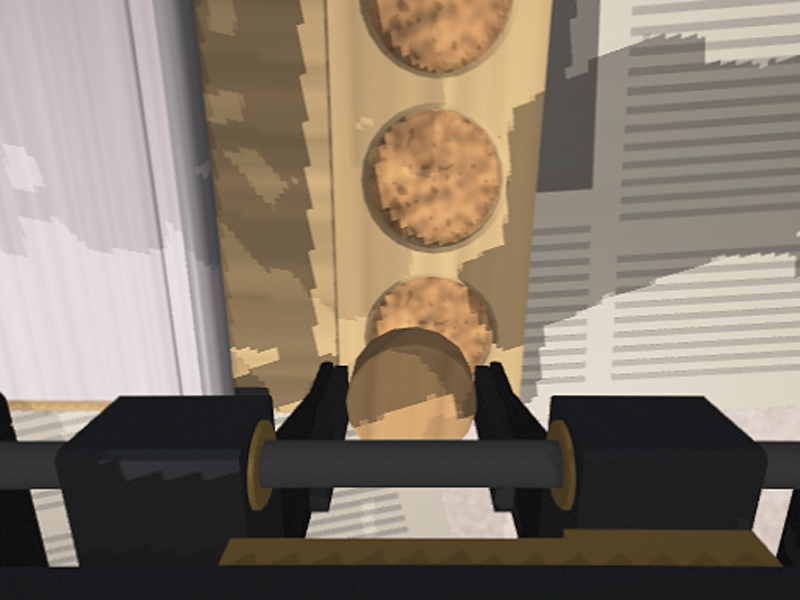

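The wrist view shows the blank held, pocket 2's mouth spanning 362..503 × 105..252 (centre 432,179), and pocket 1's mouth spanning 367..497 with its top at 275.

Run:
```python
from h import *
import pickle;d=pickle.load(open("w2.pkl","rb"))
p2=atz(ray(d,*big(432.5,178.5)),.012);print("p2",p2)
print("p1 x-extent",[atz(ray(d,*big(u,v)),.012).round(4) for u,v in((367,335),(497,335),(432,275))])
print("p3",[atz(ray(d,*big(u,v)),.012).round(4) for u,v in((437,76),)])
for y in(.177,.17):
    X=np.array([np.cos(y),-np.sin(y),0]);print(p2-.066*X,p2+.066*X)
```

```text
p2 [ 0.55698602 -0.05466609  0.012     ]
p1 x-extent [array([ 0.4968, -0.0169,  0.012 ]), array([ 0.4877, -0.072 ,  0.012 ]), array([ 0.5185, -0.0485,  0.012 ])]
p3 [array([ 0.5931, -0.0619,  0.012 ])]
[ 0.49201718 -0.043045    0.012     ] [ 0.62195486 -0.06628719  0.012     ]
[ 0.49193743 -0.04350006  0.012     ] [ 0.62203462 -0.06583213  0.012     ]
```

```bash
python3 -m crank '[[[0,0,10,0,1],[0,0,5,0,1],[0,0,0,0,1],[0,0,0,0,1]]]'; python3 -c "
from h import *
go(.4918,-.0437,.0155)"
```

```text
time: 4.28
position: [0.4881, -0.048, 0.0425]
tool_rot: [3.129, -0.282, -0.003]
ft_force: [0.7, -0.0, 0.1]
grip_width: 0.495
grip_force: 20.0
pos [ 0.4881 -0.048   0.0425] yaw -0.18 tilt [-0.002  0.    -1.   ] | shift now mm [ 3.  -4.9 27. ] turn -0.003 shift after turn [ 3.  -4.9 27. ]
```

```bash
python3 -m crank '[[[2.5,-4.5,0,0,1],[0,0,9,0,1],[0,0,9,0,1],[0,0,7,0,1],[0,0,0,0,1],[0,0,0,0,1]]]'; python3 -c "
from h import *
go(.4912,-.0437,.0155)"
```

```text
time: 4.78
position: [0.4916, -0.0425, 0.0177]
tool_rot: [-3.129, 0.278, 0.003]
ft_force: [1.2, 0.2, 0.3]
grip_width: 0.494
grip_force: 20.0
pos [ 0.4916 -0.0425  0.0177] yaw -0.177 tilt [-0.002  0.    -1.   ] | shift now mm [-0.2  1.3  2.2] turn -0.0 shift after turn [-0.2  1.3  2.2]
```

Lower to contact, open, rise, and go on towards blank 2.

```bash
python3 -m crank '[[[0,0.5,1.5,0,1],[0,0,0,0,1],[0,0,0,0,-0.35],[0,0,0,0,-0.35],[0,0,0,0,-0.35],[0,0,0,0,-0.35],[0,0,-15,0,-1],[0,0,-25,0,-1],[0,0,-25,0,-1],[0,0,-25,0,-1]]]'
python3 -c "
from h import *
go(.5318,-.2725,.08)"
```

```text
time: 5.62
position: [0.492, -0.0429, 0.108]
tool_rot: [-3.129, 0.278, 0.001]
ft_force: [0.1, -0.1, -0.5]
grip_width: 0.892
grip_force: 0.0
pos [ 0.492  -0.0429  0.108 ] yaw -0.177 tilt [-0.001  0.    -1.   ] | shift now mm [ 79.6 219.   27.9] turn 0.0 shift after turn [ 79.6 219.   27.9]
```

```bash
python3 -m crank '[[[13,36,0,0,-1],[13,36,0,0,-1],[13,36,0,0,-1],[13,36,0,0,-1],[13,36,0,0,-1],[14,39,28,0,-1],[0,0,20,0,-1],[0,0,0,0,-1],[0,0,0,0,-1]]]'
python3 -c "
from h import *
go(.532,-.2725,.009)"
```

```text
time: 6.37
position: [0.5293, -0.265, 0.0626]
tool_rot: [-3.127, 0.278, 0.004]
ft_force: [-0.4, 0.7, 0.8]
grip_width: 0.996
grip_force: 0.0
pos [ 0.5293 -0.265   0.0626] yaw -0.177 tilt [-0.003  0.002 -1.   ] | shift now mm [ 4.1  7.  53.6] turn -0.0 shift after turn [ 4.1  7.  53.6]
```

```bash
python3 -m crank '[[[3.5,5,20,0,-1],[0,0,20,0,-1],[0,0,13,0,-1],[0,0,0,0,1],[0,0,0,0,1],[0,0,0,0,1],[0,0,0,0,1],[0,0,0,0,1],[0,0,0,0,1],[0,0,0,0,1]]]'
python3 -m crank '[[[0,0,0,0,1],[0,0,0,0,1],[0,0,0,0,1],[0,0,0,0,1]]]'
python3 -c "
from h import *
go(.556,-.055,.06)"
```

```text
time: 7.2
position: [0.5332, -0.2715, 0.0113]
tool_rot: [3.129, -0.278, 0.001]
ft_force: [-0.1, -0.2, -0.1]
grip_width: 0.552
grip_force: 0.2
time: 7.53
position: [0.533, -0.2715, 0.0111]
tool_rot: [3.129, -0.278, 0.0]
ft_force: [-1.4, 0.6, 3.9]
grip_width: 0.498
grip_force: 20.0
pos [ 0.533  -0.2715  0.0111] yaw -0.177 tilt [ 0. -0. -1.] | shift now mm [ -15.6 -217.1  -49. ] turn -0.0 shift after turn [ -15.5 -217.1  -49. ]
```

```bash
python3 -m crank '[[[0,0,-25,0,1],[0,0,-24,0,1],[-3,-36,0,0,1],[-3,-36,0,0,1],[-3,-36,0,0,1],[-3,-36,0,0,1],[-3,-36,0,0,1],[0,-25,0,0,1],[0,-12,0,0,1],[0,0,0,0,1]]]'
python3 -m crank '[[[0,0,10,0,1],[0,0,0,0,1],[0,0,0,0,1]]]'
python3 - <<'E'
from h import *
d=grab("wrist");go(.556,-.055,.017)
cv2.imwrite("pics/w3.png",cv2.resize(d["pixels"][:,:,::-1],(800,600),interpolation=cv2.INTER_CUBIC))
import pickle;pickle.dump(d,open("w3.pkl","wb"))
E
```

```text
time: 8.37
position: [0.5567, -0.0513, 0.0597]
tool_rot: [-3.129, 0.269, -0.0]
ft_force: [-0.2, -0.7, 0.4]
grip_width: 0.494
grip_force: 20.0
time: 8.62
position: [0.5552, -0.0579, 0.0484]
tool_rot: [3.128, -0.284, -0.004]
ft_force: [-0.4, -1.8, -1.1]
grip_width: 0.495
grip_force: 20.0
pos [ 0.5556 -0.0576  0.0489] yaw -0.181 tilt [-0.002 -0.001 -1.   ] | shift now mm [-0.  -2.6 31.9] turn -0.004 shift after turn [-0.  -2.6 31.9]
```

View pics/w3.png

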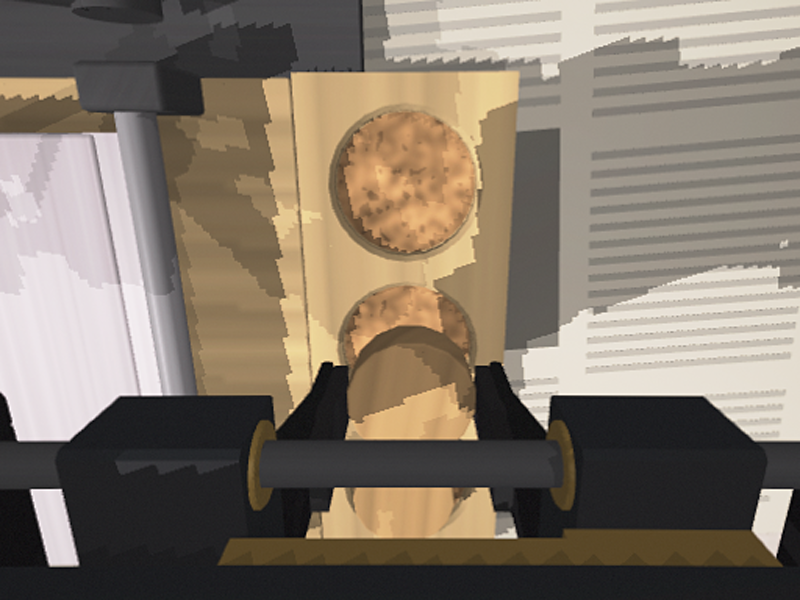

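Pocket 3's mouth spans 330..481 × 105..260 and pocket 2's spans 340..478 with its top at 283. Blank 1 sits in pocket 1 at about (405,500).

Run:
```python
from h import *
import pickle;d=pickle.load(open("w3.pkl","rb"))
p3=atz(ray(d,*big(405.5,181)),.012);X=np.array([np.cos(.177),-np.sin(.177),0]);print(p3,p3-.066*X)
print([atz(ray(d,*big(u,v)),.012).round(4) for u,v in((340,342),(478,342),(408,283))])
go(.556,-.055,.017)
```

```text
[ 0.62274361 -0.06675409  0.012     ] [ 0.55777477 -0.05513299  0.012     ]
[array([ 0.5643, -0.0285,  0.012 ]), array([ 0.554 , -0.0842,  0.012 ]), array([ 0.5839, -0.0605,  0.012 ])]
pos [ 0.5556 -0.0576  0.0489] yaw -0.181 tilt [-0.002 -0.001 -1.   ] | shift now mm [-0.  -2.6 31.9] turn -0.004 shift after turn [-0.  -2.6 31.9]
```

```bash
python3 -m crank '[[[1,-2,8,0,1],[0,0,9,0,1],[0,0,8,0,1],[0,0,5,0,1],[0,0,1.5,0,1],[0,0,0,0,1],[0,0,0,0,1]]]'
python3 -c "
from h import *
go(.5568,-.0555,.017)"
```

```text
time: 9.25
position: [0.5578, -0.0531, 0.0181]
tool_rot: [-3.129, 0.278, -0.0]
ft_force: [-1.1, 0.4, 0.3]
grip_width: 0.491
grip_force: 20.0
pos [ 0.5578 -0.0531  0.0181] yaw -0.177 tilt [ 0.  0. -1.] | shift now mm [-0.6  2.5  1.1] turn -0.0 shift after turn [-0.6  2.5  1.1]
```

```bash
python3 -m crank '[[[-0.5,2,1,0,1],[0,0,0,0,1],[0,0,0,0,-0.35],[0,0,0,0,-0.35],[0,0,0,0,-0.35],[0,0,0,0,-0.35],[0,0,-15,0,-1],[0,0,-25,0,-1],[0,0,-25,0,-1],[0,0,-15,0,-1]]]'
python3 -c "
from h import *
go(.616,-.330,.06)"
```

```text
time: 10.08
position: [0.5581, -0.0549, 0.0998]
tool_rot: [3.129, -0.278, 0.005]
ft_force: [1.1, 0.2, -0.9]
grip_width: 0.892
grip_force: 0.0
pos [ 0.5581 -0.0549  0.0998] yaw -0.177 tilt [ 0.003 -0.    -1.   ] | shift now mm [105.3 260.6  40.1] turn 0.0 shift after turn [105.3 260.6  40.1]
```

```bash
python3 -m crank '[[[14,35,0,0,-1],[14,35,0,0,-1],[14,35,0,0,-1],[14,35,0,0,-1],[14,35,0,0,-1],[14,35,0,0,-1],[13,30,20,0,-1],[8,20,20,0,-1],[0,0,0,0,-1],[0,0,0,0,-1]]]'
python3 -c "
from h import *
go(.616,-.330,.009)"
```

```text
time: 10.92
position: [0.6126, -0.3307, 0.055]
tool_rot: [-3.127, 0.283, 0.006]
ft_force: [-0.5, 0.4, -0.1]
grip_width: 1.001
grip_force: 0.0
pos [ 0.6126 -0.3307  0.055 ] yaw -0.18 tilt [-0.004  0.002 -1.   ] | shift now mm [ 3.4 -1.2 46. ] turn -0.003 shift after turn [ 3.4 -1.2 46. ]
```

```bash
python3 -m crank '[[[2,0,20,0,-1],[0,0,18,0,-1],[0,0,6,0,-1],[0,0,0,0,1],[0,0,0,0,1],[0,0,0,0,1],[0,0,0,0,1],[0,0,0,0,1],[0,0,0,0,1],[0,0,0,0,1]]]'
python3 -m crank '[[[0,0,0,0,1],[0,0,0,0,1],[0,0,0,0,1],[0,0,0,0,1]]]'
python3 -c "
from h import *
go(.6222,-.0667,.06)"
```

```text
time: 11.75
position: [0.6165, -0.3301, 0.0137]
tool_rot: [3.129, -0.278, 0.001]
ft_force: [-0.0, 0.4, 0.9]
grip_width: 0.554
grip_force: 0.0
time: 12.08
position: [0.6164, -0.3301, 0.0135]
tool_rot: [3.129, -0.278, 0.0]
ft_force: [-0.7, -0.5, 2.1]
grip_width: 0.487
grip_force: 20.0
pos [ 0.6164 -0.3301  0.0135] yaw -0.177 tilt [ 0. -0. -1.] | shift now mm [ -40.8 -260.2  -46.6] turn -0.0 shift after turn [ -40.7 -260.3  -46.6]
```

```bash
python3 -m crank '[[[0,0,-22,0,1],[0,0,-22,0,1],[-6,-36,0,0,1],[-6,-36,0,0,1],[-6,-36,0,0,1],[-6,-36,0,0,1],[-6,-36,0,0,1],[-6,-36,0,0,1],[-4,-26,0,0,1],[0,-16,0,0,1]]]'
python3 -m crank '[[[0,0,10,0,1],[0,0,0,0,1],[0,0,0,0,1],[0,0,0,0,1]]]'
python3 -c "
from h import *
go(.6224,-.0667,.0195)"
```

```text
time: 12.92
position: [0.6219, -0.0633, 0.0572]
tool_rot: [-3.128, 0.27, 0.001]
ft_force: [0.3, -0.8, -0.2]
grip_width: 0.492
grip_force: 20.0
time: 13.25
position: [0.622, -0.0715, 0.0466]
tool_rot: [3.128, -0.283, -0.002]
ft_force: [-0.7, -0.2, 0.3]
grip_width: 0.492
grip_force: 20.0
pos [ 0.622  -0.0715  0.0466] yaw -0.18 tilt [-0.001 -0.001 -1.   ] | shift now mm [-0.4 -4.8 27.1] turn -0.003 shift after turn [-0.4 -4.8 27.1]
```

```bash
python3 -m crank '[[[0,-2.5,8,0,1],[0,0,9,0,1],[0,0,6,0,1],[0,0,2,0,1],[0,0,0,0,1],[0,0,0,0,1],[0,0,0,0,1]]]'
python3 -c "
from h import *
go(.6222,-.0667,.0195)"
```

```text
time: 13.83
position: [0.6232, -0.0664, 0.0225]
tool_rot: [3.129, -0.278, 0.001]
ft_force: [0.4, 0.4, -0.7]
grip_width: 0.491
grip_force: 20.0
pos [ 0.6232 -0.0664  0.0225] yaw -0.177 tilt [ 0.001 -0.    -1.   ] | shift now mm [-0.9  0.5  3. ] turn -0.0 shift after turn [-0.9  0.5  3. ]
```

```bash
python3 -m crank '[[[-0.5,0,2.5,0,1],[0,0,0,0,1],[0,0,0,0,-0.35],[0,0,0,0,-0.35],[0,0,0,0,-0.35],[0,0,0,0,-0.35],[0,0,-15,0,0.1],[0,0,-25,0,0.1],[0,0,-35,0,0.1],[0,0,-35,0,0.1]]]'
python3 -m crank '[[[0,0,-35,0,0.1],[-20,-10,-25,0,0.1],[-20,-30,-10,0,0.1],[-20,-30,0,0,0.1],[0,-20,0,0,0.1],[0,-10,0,0,0.1],[0,0,0,0,0.1],[0,0,0,0,0.1],[0,0,0,0,0.1]]]'
python3 - <<'E'
from h import *
d=grab("wrist");go(.6134,.2594,.1)
cv2.imwrite("pics/w4.png",cv2.resize(d["pixels"][:,:,::-1],(800,600),interpolation=cv2.INTER_CUBIC))
import pickle;pickle.dump(d,open("w4.pkl","wb"))
E
```

```text
time: 14.67
position: [0.6215, -0.0662, 0.1301]
tool_rot: [-3.129, 0.278, 0.004]
ft_force: [0.6, 0.0, 0.3]
grip_width: 0.485
grip_force: 0.0
time: 15.42
position: [0.5812, 0.0402, 0.1991]
tool_rot: [3.128, -0.282, -0.001]
ft_force: [-0.9, 0.1, -0.0]
grip_width: 0.447
grip_force: 0.0
pos [0.5812 0.0401 0.1991] yaw -0.18 tilt [-0.001 -0.001 -1.   ] | shift now mm [  -7.6 -221.6   98.9] turn -0.003 shift after turn [  -6.9 -221.6   98.9]
```

View pics/w4.png

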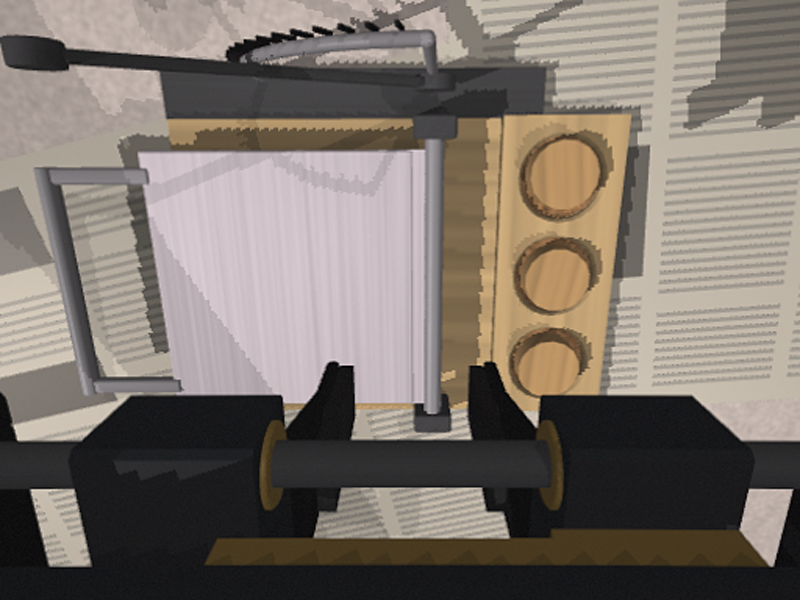

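All three blanks lie inside their pockets. Bar ends are at (45,172) and (90,385), the hinge rod runs (434,135)–(432,405), and the pointer tip is near (35,52). I'll enlarge the tip in the fixed views to get its angle.

Run:
```python
from h import *
import pickle;d=pickle.load(open("w4.pkl","rb"))
for n,a in(("barfar",(45,172)),("barnear",(90,385)),("hfar",(434,137)),("hnear",(432,400))): print(n,atz(ray(d,*big(*a)),.035).round(4))
S=grab("side")["pixels"];T=grab("top")["pixels"]
f=lambda I,u,v:cv2.resize(I[v:v+50,u:u+66][:,:,::-1],(792,600)[:2],interpolation=cv2.INTER_CUBIC)
a=cv2.resize(S[165:195,184:250][:,:,::-1],(792,300-300%12+60),interpolation=cv2.INTER_CUBIC)[:300]
# side: u0=184,v0=165 scale 12 ; top: u0=180,v0=135 scale 12
a=cv2.resize(S[166:191,184:250][:,:,::-1],(792,300),interpolation=cv2.INTER_CUBIC)
b=cv2.resize(T[135:160,180:246][:,:,::-1],(792,300),interpolation=cv2.INTER_CUBIC)
cv2.imwrite("pics/tip.png",np.clip(np.vstack([a,b])*1.3,0,255))
```

```text
barfar [0.6832 0.2479 0.035 ]
barnear [0.5431 0.2731 0.035 ]
hfar [0.6615 0.0129 0.035 ]
hnear [0.4889 0.0434 0.035 ][ WARN:0@1.399] global loadsave.cpp:1063 imwrite_ Unsupported depth image for selected encoder is fallbacked to CV_8U.
```

View pics/tip.png

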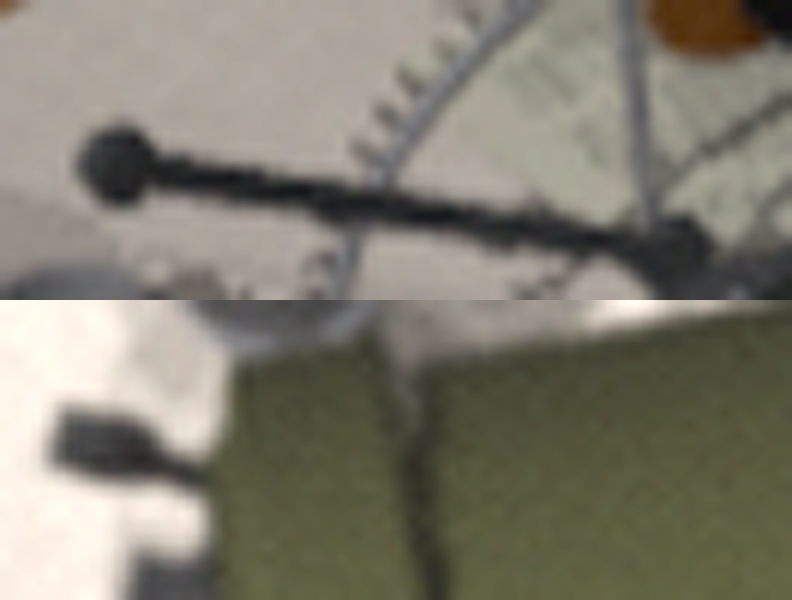

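Side crop: tip centre (119,165), hub about (672,248). Top crop: tip centre about (103,440). Wrist view: (35,52).

```bash
cat > fit.py <<'E'
from h import *
import pickle
def model(q):
    H=np.array([.572,.0287,.035])+q[1:4];y=-.177+q[4]
    X=np.array([np.cos(y),np.sin(y),0]);Y=np.array([-X[1],X[0],0]);Z=np.array([0,0,1.])
    return H,X,Y,Z,H+.122*X+.19*(np.cos(q[0])*Y+np.sin(q[0])*Z),H+.122*X
E
python3 - <<'E'
from fit import *
W=pickle.load(open("w4.pkl","rb"));S=grab("side");T=grab("top")
O={"S":(S,big(119,165,12,184,166)),"T":(T,big(103,140,12,180,135)),"W":(W,big(35,52))}
rs={k:ray(d,*uv) for k,(d,uv) in O.items()}
print("tri",tri(*rs.values()),"ST",tri(rs["S"],rs["T"])[0],"SW",tri(rs["S"],rs["W"])[0])
def fit(keys):
    f=lambda q:np.concatenate([np.r_[q[1:4]/.0015,q[4]/.005]]+[(proj(O[k][0],model(q)[4])-O[k][1])/1. for k in keys])
    r=least_squares(f,[.6,0,0,0,0],x_scale=[.1,.001,.001,.001,.01]);c=np.linalg.inv(r.jac.T@r.jac)
    print(keys,r.x.round(4),"sd",np.sqrt(c[0,0]).round(4),"res px",r.fun[4:].round(2))
for k in("STW","ST","SW","S","T","W"):fit(k)
q=[.62,0,0,0,0];print("hub pred side",(proj(S,model(q)[5])-[184,166]+.5)*12-.5)
go(.6134,.260,.1)
E
```

```text
tri (array([0.71790464, 0.15986833, 0.14547145]), np.float64(0.001390988816052415)) ST [0.7171777  0.16025625 0.14642419] SW [0.71779427 0.15904104 0.14538845]
STW [ 6.148e-01 -7.000e-04 -1.000e-04 -1.000e-04  9.000e-04] sd 0.0166 res px [-0.57  0.21  0.59  0.02 -0.09 -0.09]
ST [ 6.158e-01 -4.000e-04  1.000e-04  0.000e+00  8.000e-04] sd 0.0173 res px [-0.67  0.09  0.54 -0.14]
SW [ 6.205e-01 -8.000e-04 -1.000e-04 -2.000e-04  1.100e-03] sd 0.0184 res px [-0.41 -0.09  0.01 -0.14]
S [ 6.206e-01 -3.000e-04 -2.000e-04 -2.000e-04  1.000e-04] sd 0.0185 res px [-0.47 -0.23]
T [ 5.979e-01 -1.000e-04 -0.000e+00 -0.000e+00  2.000e-04] sd 0.0322 res px [-0.04 -0.14]
W [ 5.713e-01 -0.000e+00 -2.000e-04 -1.000e-04 -3.000e-04] sd 0.0788 res px [-0.06  0.02]
hub pred side [660.15269601 260.34746432]
pos [0.5811 0.0414 0.1994] yaw -0.179 tilt [-0.001 -0.    -1.   ] | shift now mm [  -7.1 -220.9   99.4] turn -0.002 shift after turn [  -6.6 -220.9   99.4]
```

θ ≈ 0.617. Now go to the bar.

```bash
python3 -m crank '[[[-1,-33,0,0,0],[-1,-36,0,0,0],[-1,-36,0,0,0],[-1,-36,0,0,0],[-1,-36,0,0,0],[-1,-26,20,0,0],[-1,-12,25,0,0],[0,-4,25,0,0],[0,0,15,0,0],[0,0,0,0,0]]]'
python3 -m crank '[[[0,0,0,0,0],[0,0,0,0,0]]]'
python3 - <<'E'
from h import *
d=grab("wrist");go(.6134,.2600,.016)
cv2.imwrite("pics/w5.png",cv2.resize(d["pixels"][:,:,::-1],(800,600),interpolation=cv2.INTER_CUBIC))
import pickle;pickle.dump(d,open("w5.pkl","wb"))
E
```

```text
time: 16.5
position: [0.6103, 0.2583, 0.11]
tool_rot: [3.126, -0.277, -0.011]
ft_force: [-0.3, -0.5, -0.7]
grip_width: 0.502
grip_force: 0.0
time: 16.67
position: [0.6137, 0.2592, 0.116]
tool_rot: [-3.128, 0.28, -0.002]
ft_force: [1.1, -0.2, 0.5]
grip_width: 0.506
grip_force: 0.0
pos [0.6139 0.2593 0.1165] yaw -0.178 tilt [ 0.003  0.001 -1.   ] | shift now mm [ -0.9  -0.4 100.5] turn -0.001 shift after turn [ -0.9  -0.4 100.5]
```

View pics/w5.png

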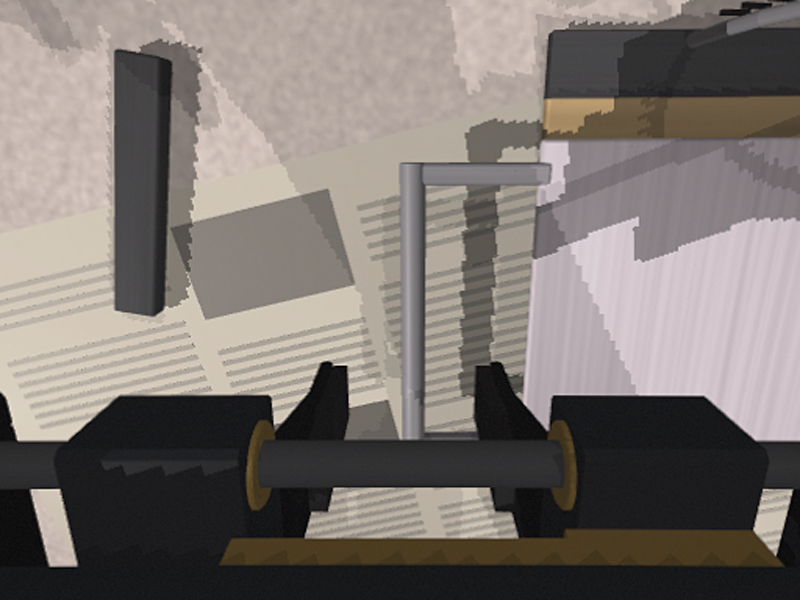

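The bar runs vertically at column 412, midway between the fingers, with its far end at row 170 and near end at row 437.

Run:
```python
from h import *
import pickle;d=pickle.load(open("w5.pkl","rb"))
for a in((412,172),(413,440)):print(atz(ray(d,*big(*a)),.035))
p,e=tri(ray(d,*big(412,172)),ray(pickle.load(open("w4.pkl","rb")),*big(45,172)));print(p,e)
go(.6134,.2600,.016)
```

```text
[0.68158433 0.24807288 0.035     ]
[0.54454851 0.27220093 0.035     ]
[0.68239595 0.24792984 0.03521253] 0.0008102399528000149
pos [0.6139 0.2593 0.1165] yaw -0.178 tilt [ 0.003  0.001 -1.   ] | shift now mm [ -0.9  -0.4 100.5] turn -0.001 shift after turn [ -0.9  -0.4 100.5]
```

```bash
python3 -m crank '[[[0,0,25,0,0],[0,0,25,0,0],[0,0,20,0,0],[0,0,14,0,0],[0,0,8,0,0],[0,0,5,0,0],[0,0,0,0,0],[0,0,0,0,0]]]'
python3 -c "
from h import *
go(.6134,.2600,.016)"
```

```text
time: 17.38
position: [0.6135, 0.2599, 0.0188]
tool_rot: [-3.128, 0.278, -0.002]
ft_force: [0.3, 0.3, -0.3]
grip_width: 0.499
grip_force: 0.0
pos [0.6135 0.2599 0.0188] yaw -0.177 tilt [ 0.002  0.001 -1.   ] | shift now mm [-0.1 -0.1  2.8] turn -0.0 shift after turn [-0.1 -0.1  2.8]
```

```bash
python3 -m crank '[[[0,0,2.5,0,0],[0,0,0,0,1],[0,0,0,0,1],[0,0,0,0,1],[0,0,0,0,1],[0,0,0,0,1],[0,0,0,0,1],[0,0,0,0,1],[0,0,0,0,1],[0,0,0,0,1]]]' 25
python3 - <<'E'
from h import *
s=ctrl.get_state();p=s["position"];print(p)
L=.235;t0=0
prev=(1,0)
for t in np.linspace(.0617,.617,10):
    c=(np.cos(t),np.sin(t));print(round(t,3),"dy_tool",round(-L*1e3*(c[0]-prev[0]),1),"dz_tool",round(-L*1e3*(c[1]-prev[1]),1));prev=c
E
```

```text
time: 18.22
position: [0.6126, 0.2586, 0.0152]
tool_rot: [3.128, -0.278, -0.001]
ft_force: [-1.8, -2.7, 2.7]
grip_width: 0.127
grip_force: 25.0
[0.61258436 0.25861737 0.01522173]
0.062 dy_tool 0.4 dz_tool -14.5
0.123 dy_tool 1.3 dz_tool -14.4
0.185 dy_tool 2.2 dz_tool -14.3
0.247 dy_tool 3.1 dz_tool -14.2
0.308 dy_tool 4.0 dz_tool -13.9
0.37 dy_tool 4.8 dz_tool -13.7
0.432 dy_tool 5.7 dz_tool -13.3
0.494 dy_tool 6.5 dz_tool -13.0
0.555 dy_tool 7.3 dz_tool -12.5
0.617 dy_tool 8.0 dz_tool -12.1
```

```bash
python3 -m crank '[[[0,0.1,-7.3,0,1],[0,0.3,-7.2,0,1],[0,1.3,-14.4,0,1],[0,2.2,-14.3,0,1],[0,3.1,-14.2,0,1],[0,4,-13.9,0,1],[0,4.8,-13.7,0,1],[0,5.7,-13.3,0,1],[0,3.2,-6.6,0,1],[0,3.3,-6.4,0,1]]]'
python3 -m crank '[[[0,3.6,-6.3,0,1],[0,3.7,-6.2,0,1],[0,4,-6.1,0,1],[0,4,-6,0,1],[0,0,0,0,1],[0,0,0,0,1],[0,0,0,0,1],[0,0,0,0,1]]]'
python3 - <<'E'
from fit import *
s=ctrl.get_state();p=s["position"]+np.array([0,0,.019]);H,X,Y,Z,_,_=model([.617,0,0,0,0])
v=p-H;print("y,z",v@Y,v[2],"angle",np.arctan2(v[2],v@Y),"L",np.hypot(v@Y,v[2]))
S=grab("side");T=grab("top");W=grab("wrist");pickle.dump((S,T,W),open("g.pkl","wb"))
a=cv2.resize(S["pixels"][150:270,160:320][:,:,::-1],(800,600),interpolation=cv2.INTER_CUBIC);cv2.imwrite("pics/g.png",a)
E
```

```text
time: 19.05
position: [0.6077, 0.2316, 0.1279]
tool_rot: [-3.129, 0.278, -0.001]
ft_force: [-0.1, -2.0, -4.3]
grip_width: 0.129
grip_force: 25.0
time: 19.72
position: [0.6053, 0.2181, 0.1513]
tool_rot: [-3.128, 0.276, -0.001]
ft_force: [1.3, 1.8, -1.0]
grip_width: 0.126
grip_force: 25.0
y,z 0.19225593462488266 0.1352673020467011 angle 0.6131241632634312 L 0.23507357869714032
```

View pics/g.png

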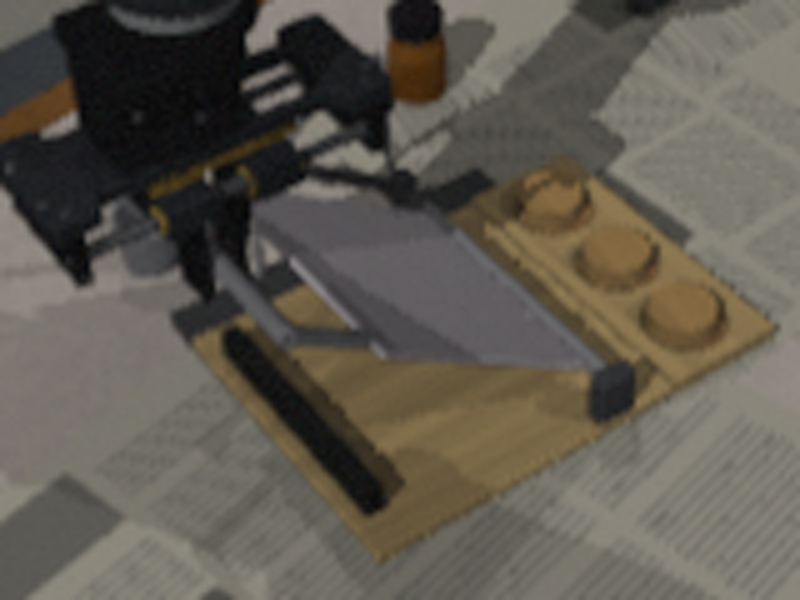

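The blanks are seated flat, the guard is up and held, and the bar's near corner is at about (287,336) in the crop. I'll compare guard and pointer in the wrist view.

Run:
```python
from fit import *
S,T,W=pickle.load(open("g.pkl","rb"))
for t in(.58,.6,.62,.64):
    H,X,Y,Z,tip,hub=model([t,0,0,0,0]);print(t,"corner crop px",((proj(S,H-.0714*X+.235*(np.cos(t)*Y+np.sin(t)*Z))-[160,150]+.5)*5-.5).round(1),"tip wrist",(proj(W,tip)*1.5625).round(1),"bar far end wrist",(proj(W,H+.0714*X+.235*(np.cos(t)*Y+np.sin(t)*Z))*1.5625).round(1))
cv2.imwrite("pics/w6.png",cv2.resize(W["pixels"][:,:,::-1],(800,600),interpolation=cv2.INTER_CUBIC))
```

```text
0.58 corner crop px [275.  346.5] tip wrist [528.9  -2.7] bar far end wrist [400.5 180.1]
0.6 corner crop px [278.9 338.7] tip wrist [538.6  -5.6] bar far end wrist [409.8 181.3]
0.62 corner crop px [282.8 331. ] tip wrist [548.9  -8.6] bar far end wrist [419.9 182.4]
0.64 corner crop px [287.  323.2] tip wrist [559.8 -11.6] bar far end wrist [430.8 183.6]
```

View pics/w6.png

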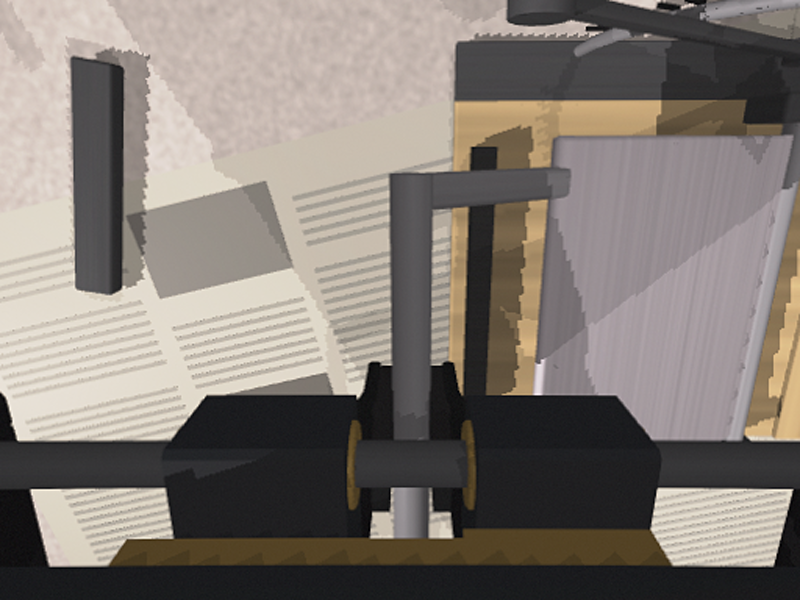

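The wrist view puts the bar at (411,180) and the tip at column ~539. Both match θ≈0.60 in the same model, so guard and pointer agree within about 0.005 rad. I'll raise it 1 mm and let it settle.

```bash
python3 -m crank '[[[0,0.6,-0.8,0,1],[0,0,0,0,1],[0,0,0,0,1],[0,0,0,0,1],[0,0,0,0,1],[0,0,0,0,1]]]'
python3 - <<'E'
from fit import *
s=ctrl.get_state();p=s["position"]+np.array([0,0,.019]);H,X,Y,Z,_,_=model([.617,0,0,0,0])
v=p-H;a=np.arctan2(v[2],v@Y);print("angle",a,np.hypot(v@Y,v[2]),np.abs(s["qd"]).max(),s["grip_force"])
if .6<a<.635:
    from bench import job;print(job.close_job())
E
```

```text
time: 20.37
position: [0.6051, 0.2173, 0.1523]
tool_rot: [-3.128, 0.277, -0.001]
ft_force: [1.6, 4.2, 1.2]
grip_width: 0.126
grip_force: 25.0
angle 0.6188504891680509 0.23502321926359374 0.001450276416177343 24.99833106994629
the job is handed in; nothing more can be done
None
```

I handed the job in at 20.4 s: all three blanks lie flat in the pockets, and the arm is holding the guard by its bar at about 0.62 rad, against about 0.615–0.62 measured for the pointer; the judge's verdict wasn't shown.

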